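# Build a drying stack of alternating toothed plates

## Robot

A 7-joint arm with a two-finger parallel gripper is mounted at the origin on the work surface. World frame = base frame: x ahead of the robot, y to its left, z up, the work surface at z = 0. Lengths are in m, angles in rad, forces in N, time in s.
With the tool pointing down it reaches from about 0.4 to 0.85 m from the base axis. Payload 4.5 kg.
Tool frame: the origin (TCP) lies where the fingers leave the gripper's body, on its centre line; the fingertips stand 64 mm ahead of it and the grasp point (between the pads) lies 45 mm ahead of it (grip_depth is the z of the grasp point in the tool frame, in m); z points along the fingers, y is the line along which they close (so a half turn about z gives the same grasp; the last joint's range is limited). The gripper opens to 88 mm and grips with 3 to 60 N. Pads are 18 mm wide; open, the fingers measure 123 mm over their backs; the gripper's body (75 mm by 187 mm) begins 45 mm behind the grasp point.
Start: joints at [1.234, 0.689, -0.195, 1.565, 0.157, 0.902, -0.215], TCP at [0.227, -0.583, 0.303] pointing down, gripper open.
Joint ranges: [-3.01, 3.01], [-0.46, 2.08], [-1.47, 1.51], [0.13, 2.56], [-1, 4.14], [0.04, 2.09], [-2.66, 2.66]. Speed limits (rad/s): [2.57, 2.57, 3.14, 3.14, 3.14, 3.14, 3.14].

## Interface

Orientations are given as a rotation vector (axis times angle).
In Python, from bench import * gives the robot as it stands.
- The arm moves only by the tool drive_tool, never from a script. Its argument "commands" is a list that holds one entry, the list of rows, each a list of 5 numbers: the opening, from 0 (shut) to 1 (fully open), then the shift along the tool's x, y, z in m, then the turn about the tool's z in degrees. In form: [[[claw, tx, ty, tz, yaw], ...]]. A call has 1 to 20 rows; each row shifts and turns the commanded pose from where the row before left it, along the tool's axes as they then stand; what a row does not reach is not made up. A row lasts 1/8 s, in which the tool goes at most 62.5 mm and 10.7 degrees, less where a joint would pass 70% of its speed; a pose out of reach is approached as far as the arm can. A call is refused whole if a number of a shift passes 0.0625 or a number of a turn 10.7, either way. A call with a gripper value outside its range is refused whole. The fingers move at their own pace and stop on an object; "squeeze" is the grip in N (left out, the last holds). Time passes only in rows, so rows that do not move let the fingers close. It gives the time, the measured TCP pose, the force, the opening and the grip force at its end, in the units of the state.
- observe(): the state, without advancing time (a new reading comes with each control period).
- snapshot(name): name is "side" or "top" or "wrist"; returns a dict with "frame" (480x640x3 uint8, blue, green, red), "camera_matrix" (3x3 intrinsics, pixels), "distortion" ([k1, k2, p1, p2, k3] as OpenCV has them; the pictures are not rectified), "rvec" (rotation vector, rad) and "tvec" (3), from world to camera coordinates, as OpenCV has them; the wrist camera has in their place "T_tool_cam" (4x4, takes a point from camera to tool coordinates, whose origin is the TCP and whose axes are the flange's). Camera axes: x right, y down, z forward; pixel columns grow to the right and rows downward; lengths in m; the calibration is good to about 2 mm. A picture is of the moment at which its call begins: read the wrist's pose just before it. There is no depth.
- job_done(): hands the job in; it is judged then, once.
Trained networks look in the newest picture that a camera, given by its name, has taken for a name from the list of things; names that differ only in an ending like _2 or _b are one class to them, and where a whole thing is asked for, a point or a joint stands for the part that bears it (a point fixed in the world has none). Each returns a list of dicts, best first, with "score" (0 to 1); they miss things now and then, are a little off and sometimes report something else, mostly with a low value. They report only what shows in the picture. A call takes as long as a camera call. They do not tell look-alikes from the thing itself.
- spot_in(camera, label): "bbox" ([left, top, right, bottom] in pixels, round what is visible of it).
- regions_of(camera, label): "pixels" (480x640 bool, what is visible of it) and "bbox" ([left, top, right, bottom] in pixels, round what is visible of it).
The state is a dict: "clock": time; "q": joint angles; "qvel": joint speeds; "joint_efforts": joint torques, N m; "tool_pos": TCP position; "tcp_rot": TCP orientation; "ft_force": force on the tool from outside, world axes, zero at the start; "ft_torque": the same for the moment, N m; "width": finger opening in m; "grip_force": force on a finger pad.
Only numpy, scipy, OpenCV 4.12 (cv2) and the standard library are available. Lean on these libraries where they do the work, as an engineer would, in place of code of your own. Each camera call takes 0.05 s, during which the arm holds its last target. There are 200 camera calls.

## Task

Set up the drying stack: first slide the empty stand along the bench, without lifting it, until its base is wholly inside the round blue-edged mark; then put every plate lying on the bench onto the splined post, orange first and then white and orange in turn, each flat and fully down, with the orange tabs over the base's orange patch and the white tabs over its white patch. Last, draw the end cap straight up out of its light holder, leaving the holder standing upright in its place, and set the cap fully home over the top of the post, handle up. Leave the jar, the wash bottle and the sample dish where they are.

Things in the scene. Friction and masses are not known exactly. Their poses are not given: they have to be found in the camera images.
- mark: Fixed flat round mark painted on the bench, 160 mm across, grey with a blue edge line; nothing sticks up. Origin: its centre, z = 0.
- stand: Loose stack stand, 0.85 kg: black round base 120 mm across, 26 mm high, with a splined aluminium post in the middle up to 84 mm. On the base's top and side an orange patch at its +x side, a white patch at its -x side. Origin: centre of the base's underside; z up. Slides on the bench with about 3 to 7 N.
- post_top (a point): Centre of the stand's post top, 84 mm above the base's underside. The post is a cross of two upright ribs, each 8 mm thick: one 30 mm long along the stand's x, one 22 mm long along its y; it rises 58 mm above the base and its top 4 mm are rounded.
- orange1: Orange toothed plate: body 76 (x) by 46 (y) by 9 mm, 70 g, with a tab 26 by 20 mm at the middle of its +x end (tip 64 mm from the origin). Cross-shaped toothed through hole: slots 33.5 mm along x and 25.5 mm along y, both 11.5 mm wide (1.75 mm play on the post). Origin: hole centre, underside; z up. Grip it across the 46 mm width. Starts flat on the bench; may be absent.
- orange1_tab (a point): Point on the tab of orange1, 58 mm from its origin along its +x, at mid thickness.
- orange2: Orange toothed plate: body 76 (x) by 46 (y) by 9 mm, 70 g, with a tab 26 by 20 mm at the middle of its +x end (tip 64 mm from the origin). Cross-shaped toothed through hole: slots 33.5 mm along x and 25.5 mm along y, both 11.5 mm wide (1.75 mm play on the post). Origin: hole centre, underside; z up. Grip it across the 46 mm width. Starts flat on the bench; may be absent.
- orange2_tab (a point): Point on the tab of orange2, 58 mm from its origin along its +x, at mid thickness.
- orange3: Orange toothed plate: body 76 (x) by 46 (y) by 9 mm, 70 g, with a tab 26 by 20 mm at the middle of its +x end (tip 64 mm from the origin). Cross-shaped toothed through hole: slots 33.5 mm along x and 25.5 mm along y, both 11.5 mm wide (1.75 mm play on the post). Origin: hole centre, underside; z up. Grip it across the 46 mm width. Starts flat on the bench; may be absent.
- orange3_tab (a point): Point on the tab of orange3, 58 mm from its origin along its +x, at mid thickness.
- white1: White toothed plate: body 76 (x) by 46 (y) by 9 mm, 70 g, with a tab 26 by 20 mm at the middle of its +x end (tip 64 mm from the origin). Cross-shaped toothed through hole: slots 33.5 mm along x and 25.5 mm along y, both 11.5 mm wide (1.75 mm play on the post). Origin: hole centre, underside; z up. Grip it across the 46 mm width. Starts flat on the bench; may be absent.
- white1_tab (a point): Point on the tab of white1, 58 mm from its origin along its +x, at mid thickness.
- white2: White toothed plate: body 76 (x) by 46 (y) by 9 mm, 70 g, with a tab 26 by 20 mm at the middle of its +x end (tip 64 mm from the origin). Cross-shaped toothed through hole: slots 33.5 mm along x and 25.5 mm along y, both 11.5 mm wide (1.75 mm play on the post). Origin: hole centre, underside; z up. Grip it across the 46 mm width. Starts flat on the bench; may be absent.
- white2_tab (a point): Point on the tab of white2, 58 mm from its origin along its +x, at mid thickness.
- holder: Light free-standing holder, 50 g, not fixed: foot disc 68 mm across and 4 mm thick, on it a clear open tube, 58 mm outside and 51 mm inside diameter, rim at 50 mm. Origin: centre of the underside; z up. Tips or drags along if what stands in it is pulled sideways.
- cap: End cap, 120 g: dark steel skirt 48 mm across, 20 mm high, and above it an upright red round handle 26 mm across, 70 mm high (90 mm in all). Origin: centre of the skirt's underside; z up the handle. It starts skirt down in the holder, underside 4 mm above the bench, 1.5 mm play all round, top 44 mm of the handle above the rim.
- cap_bore (a point): Centre of the floor of the round bore in the cap's underside, 12 mm above the cap's origin; the bore is 35 mm across and 12 mm deep. Home on the post, this floor rests on the post's top, so the cap's origin is 72 mm above the bench, whatever the number of plates.
- jar: Amber glass jar with steel lid, 90 mm across, 130 mm high; a bystander. Origin: centre of the underside.
- washbottle: Red wash bottle with white cap, 70 mm across, 170 mm high; a bystander. Origin: centre of the underside.
- dish: Flat closed glass sample dish with a dark round sample on it, 90 mm across, 18 mm high; a bystander. Origin: centre of the underside.
Mind the look-alikes: they are no part of the job. Leave any turquoise or yellow look-alike of the orange3 alone. What is shaped like the stand but yellow is not meant.

How it is judged:
By the outcome, as a careful person would: the job done as asked, in the order asked, and still so for the second after the job is handed in, with the robot touching nothing.
Of orange1, orange2, orange3 only 2 to 3 are there at a start; the rules pass over those that are not, and their reading is None.
At some moment in a run one of orange1, orange2, orange3, white1, white2 may be knocked a few centimetres aside while the robot is not near it.
It also fails if it takes over 210 s, if anything falls off the work surface, if the arm or the gripper's body presses on something with over 40 N, if the wrist force passes 120 N, or if a joint passes its speed limit or range.

## Working session

There is one attempt and no reset: what is moved stays moved. The work goes in short steps, Python scripts to look and compute and a tool call to move; the robot and the scene stay as the last step left them, time stands still between calls to the robot, and variables do not carry over. Pictures are saved under pics/ and viewed, at most 15 in all, crops included, and the job is handed in when it is done.

Besides the shell and the picture viewer there is one more tool, called after ">>>" in YAML: its name, and indented under it one key for each argument. drive_tool: Moves the arm, as the interface text tells. Its arguments: {"type":"object","properties":{"commands":{"type":"array","items":{"type":"array","items":{"type":"array","items":{"type":"number"}}}},"squeeze":{"type":"number"}},"required":["commands"]}

```bash
ls; mkdir -p pics
python3 - <<'E'
from bench import *
import cv2,numpy as np
print(observe())
for n in ("top","side"):
    s=snapshot(n); cv2.imwrite(f"pics/{n}0.png",s["frame"])
    print(n,s["camera_matrix"].tolist(),s["distortion"],s["rvec"],s["tvec"])
    for l in ("mark","stand","orange1","white1","holder","cap","jar","washbottle","dish"):
        print(l,[(round(d["score"],2),[int(v) for v in d["bbox"]]) for d in spot_in(n,l)])
E
```

```text
pics
{'clock': 0.0, 'q': array([ 1.23378883,  0.68994392, -0.19452496,  1.56634023,  0.15730924,
        0.90250298, -0.21508987]), 'qvel': array([-9.89732245e-04,  1.56838673e-04, -6.73744550e-05, -1.36672782e-03,
        4.66957110e-05, -1.45274989e-04, -5.47923528e-05]), 'joint_efforts': array([-2.91498609e-04, -5.27549922e+01, -1.26637179e+00, -1.53424072e+01,
       -5.25183161e-02,  6.56997581e-03,  1.59536662e-04]), 'tool_pos': array([ 0.22625841, -0.5820563 ,  0.30193623]), 'tcp_rot': array([-3.08600993e+00, -5.78978044e-01,  7.29440334e-04]), 'ft_force': array([ 0.53666168, -0.1240883 ,  0.04296411]), 'ft_torque': array([-0.02306298, -0.00205339, -0.03035084]), 'grip_force': 0.0, 'width': 0.08818339681019803}
top [[526.403532843536, 0.0, 318.93144243801066], [0.0, 526.403532843536, 249.22343321030712], [0.0, 0.0, 1.0]] [-0.11885877  0.          0.          0.          0.        ] [ 2.14405998 -2.12895467  0.1572885 ] [-0.01346299  0.49938834  1.26153217]
mark [(0.96, [276, 233, 337, 295])]
stand [(0.88, [191, 244, 243, 292]), (0.57, [134, 287, 177, 336])]
orange1 [(0.88, [41
[... 633 characters left out ...]
74765 -2.88084835  1.2129126 ] [0.49124786 0.07184212 1.19487454]
mark [(0.57, [303, 251, 367, 301]), (0.41, [305, 326, 365, 382])]
stand [(0.95, [305, 324, 367, 379]), (0.82, [366, 396, 437, 466]), (0.58, [240, 247, 278, 269])]
orange1 [(0.77, [320, 184, 354, 195]), (0.71, [239, 247, 283, 270]), (0.71, [310, 212, 351, 234]), (0.61, [356, 154, 392, 174])]
white1 [(0.89, [248, 210, 289, 229]), (0.85, [255, 179, 295, 195]), (0.51, [304, 101, 321, 158])]
holder [(0.72, [233, 292, 267, 328]), (0.26, [322, 184, 356, 192])]
cap [(0.7, [238, 284, 256, 312])]
jar [(0.93, [253, 380, 308, 465])]
washbottle [(0.93, [300, 100, 326, 158]), (0.38, [254, 380, 307, 463])]
dish [(0.55, [180, 278, 220, 314])]
```

View pics/top0.png

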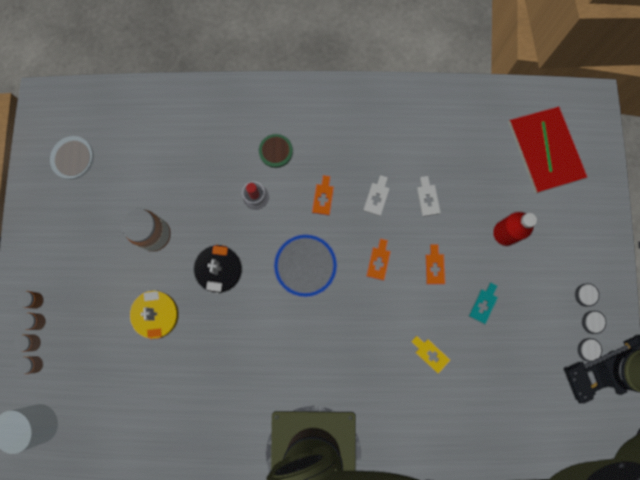

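View pics/side0.png

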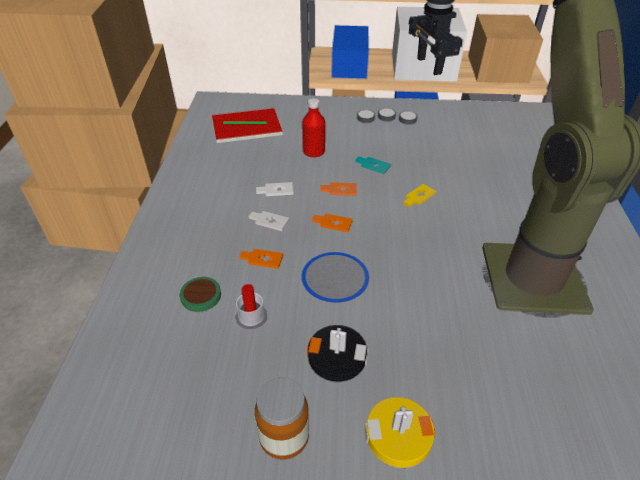

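```bash
cat > h.py <<'E'
from bench import *
import cv2,numpy as np
from scipy.spatial.transform import Rotation as Ro
def cam(n):
    """frame,K,D, R,t (world->cam)"""
    o=observe(); s=snapshot(n)
    if n=="wrist":
        T=np.eye(4);T[:3,:3]=Ro.from_rotvec(o["tcp_rot"]).as_matrix();T[:3,3]=o["tool_pos"]
        C=np.linalg.inv(T@np.array(s["T_tool_cam"])); R,t=C[:3,:3],C[:3,3]
    else: R,t=Ro.from_rotvec(np.ravel(s["rvec"])).as_matrix(),np.ravel(s["tvec"])
    return s["frame"],np.array(s["camera_matrix"]),np.array(s["distortion"]),R,t
def world(c,px,z):
    _,K,D,R,t=c
    p=cv2.undistortPoints(np.array(px,float).reshape(-1,1,2),K,D).reshape(-1,2)
    d=np.c_[p,np.ones(len(p))]@R; o=-R.T@t
    return (o+d*((z-o[2])/d[:,2:]))[:,:2]
def pix(c,P):
    return cv2.projectPoints(np.array(P,float).reshape(-1,1,3),cv2.Rodrigues(c[3])[0],c[4],c[1],c[2])[0].reshape(-1,2)
def mask(f,col):
    h,s,v=cv2.split(cv2.cvtColor(f,cv2.COLOR_BGR2HSV))
    m={"orange":(h>6)&(h<18)&(s>170)&(v>100),"white":(s<45)&(v>175),"yellow":(h>20)&(h<35)&(s>150),"blue":(h>105)&(h<125)&(s>150),"red":((h<5)|(h>174))&(s>150)}[col]
    return m.astype(np.uint8)
def plates(c,col,z=.009,zo=None):
    """list of x,y,yaw(deg),L,W of plate-shaped blobs"""
    out=[]
    for k in cv2.findContours(mask(c[0],col),cv2.RETR_EXTERNAL,cv2.CHAIN_APPROX_NONE)[0]:
        if cv2.contourArea(k)<150: continue
        w=world(c,k[:,0],z); q=(w*1e4).astype(np.float32)
        (cx,cy),(a,b),an=cv2.minAreaRect(q); 
        if a<b: an+=90; a,b=b,a
        if not(850<a<1200 and 380<b<580): continue
        u=np.array([np.cos(np.radians(an)),np.sin(np.radians(an))]); ctr=np.array([cx,cy])
        m=cv2.moments(q.reshape(-1,1,2)); cen=np.array([m["m10"],m["m01"]])/m["m00"]
        if (ctr-cen)@u<0: u=-u
        p=(ctr-130*u)/1e4
        out.append([*np.round(p,4),round(float(np.degrees(np.arctan2(u[1],u[0]))),1),round(a/10),round(b/10)])
    return out
def tool():
    o=observe(); R=Ro.from_rotvec(o["tcp_rot"]).as_matrix()
    return o,R
def go(x,y,z,jaw):
    """jaw: deg of the tool's x axis line in world (mod 180). prints the move"""
    o,R=tool(); d=R.T@(np.array([x,y,z])-o["tool_pos"])
    yaw=np.degrees(np.arctan2(R[1,0],R[0,0])); t=-(jaw-yaw)  # tool z down
    alt=[(t+180*k+3600)%360 for k in (0,1)]; alt=[a-360 if a>180 else a for a in alt]
    print("clock %.1f tcp %s xaxis-yaw %.1f tilt %.2f q7 %.2f  d_tool(mm) %s turn %s"%(o["clock"],np.round(o["tool_pos"],4),yaw,np.degrees(np.arccos(-R[2,2])),o["q"][6],np.round(d*1000,1),np.round(alt,1)))
E
python3 - <<'E'
from h import *
c=cam("top")
for col in ("orange","white","yellow"): print(col,plates(c,col))
b=lambda col:[(np.round(world(c,[(x+w/2,y+h/2)],.026)[0],3),a) for x,y,w,h,a in cv2.connectedComponentsWithStats(mask(c[0],col))[2][1:] if a>20]
print(b("orange"),b("white"),sep="\n")
k=np.argwhere(mask(c[0],"blue"))[:,::-1]
k=k[(k[:,0]>260)&(k[:,0]<350)&(k[:,1]>220)&(k[:,1]<305)]
w=world(c,k,0); print("mark",cv2.minEnclosingCircle((w*1000).astype(np.float32)))
print("cap top",world(c,[(253,187)],.094),"jar top",world(c,[(138,222)],.13))
s=snapshot("wrist");print(s["T_tool_cam"],s["camera_matrix"][0],s["distortion"])
o,R=tool();print(R)
E
```

```text
orange [[np.float64(0.4554), np.float64(-0.3026), 1.2, 97, 43], [np.float64(0.4689), np.float64(-0.1587), -13.3, 98, 42], [np.float64(0.6345), np.float64(-0.0179), -7.8, 99, 42]]
white []
yellow [[np.float64(0.2392), np.float64(-0.2923), 47.6, 100, 44]]
[(array([ 0.641, -0.019]), np.int32(407)), (array([ 0.477, -0.16 ]), np.int32(429)), (array([ 0.465, -0.3  ]), np.int32(446)), (array([0.497, 0.24 ]), np.int32(114)), (array([0.288, 0.396]), np.int32(92))]
[]
mark ((464.7899169921875, 25.550992965698242), 78.11109161376953)
cap top [[0.64223316 0.15030528]] jar top [[0.5473502  0.41593952]]
[[-6.22263120e-04 -9.56280950e-01 -2.92448897e-01  7.57947137e-02]
 [ 9.99999762e-01 -6.82536179e-04  1.04063902e-04  6.38434008e-04]
 [-2.99121279e-04 -2.92448762e-01  9.56281147e-01 -8.17025046e-02]
 [ 0.00000000e+00  0.00000000e+00  0.00000000e+00  1.00000000e+00]] [397.92475443   0.         316.30103367] [0.02860212 0.         0.         0.         0.        ]
[[ 9.32037488e-01  3.62361863e-01  2.29514881e-05]
 [ 3.62361864e-01 -9.32037486e-01 -6.69190286e-05]
 [-2.85725661e-06  7.06877873e-05 -9.99999997e-01]]
```

>>> drive_tool:
  commands:
    - [[1,0.052,0.02,0,0],[1,0.052,0.02,0,0],[1,0.052,0.02,0,0],[1,0.052,0.02,0,0],[1,0.0221,-0.0548,0,0],[1,0.0221,-0.0548,0,0],[1,0.0221,-0.0548,0,0],[1,0.0221,-0.0548,0,0],[1,0.0221,-0.0548,0,0],[1,0.0221,-0.0548,0,0],[1,0.0221,-0.0548,0,0],[1,0.0221,-0.0548,0,0],[1,0.0221,-0.0548,0,0],[1,0.0221,-0.0548,0,0],[1,0.0221,-0.0548,0,0],[1,0.0221,-0.0548,0,0],[1,0.0221,-0.0548,0,0],[1,0,0,0,0]]

```text
clock: 3.35
tool_pos: [0.4584, 0.1927, 0.3029]
tcp_rot: [-3.081, -0.594, -0.003]
ft_force: [-1.4, -1.1, 1.2]
width: 0.0878
grip_force: 0.0
```

Run:
```python
from h import *
c=cam("wrist"); cv2.imwrite("pics/w1.png",c[0])
go(.455,.245,.25,0); print(np.round(pix(c,[[.455,.245,.026],[.455,.245,.084]])))
t=cam("top"); print([t[0][y,x] for x,y in ((378,196),(215,287),(430,195))])
```

```text
clock 3.4 tcp [0.4586 0.189  0.3027] xaxis-yaw 21.6 tilt 0.06 q7 -1.76  d_tool(mm) [ 17.2 -53.4  52.8] turn [  21.6 -158.4]
[[262. 186.]
 [251. 198.]]
[array([132, 130, 125], dtype=uint8), array([24, 35, 35], dtype=uint8), array([160, 161, 159], dtype=uint8)]
```

View pics/w1.png

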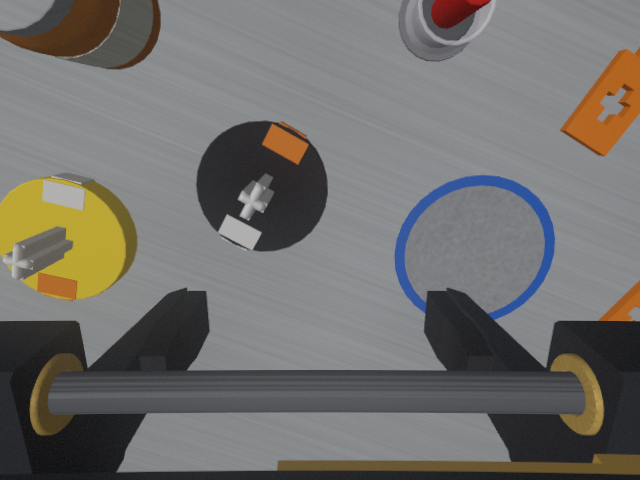

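```bash
cat >> h.py <<'E'
def blobs(c,col,mn=100):
    n,l,s,ce=cv2.connectedComponentsWithStats(mask(c[0],col)); return [(np.round(ce[i],1),s[i][4]) for i in range(1,n) if s[i][4]>mn]
E
python3 - <<'E'
from h import *
c=cam("wrist")
print(blobs(c,"orange"),blobs(c,"white"))
a=world(c,[(286,145),(240,232),(262,187)],.026); print(a, np.degrees(np.arctan2(*(a[0]-a[1])[::-1])))
p=world(c,[(255,196)],.084)[0];print(p)
m=world(c,[(475,250)],0); print("mark",m)
go(*p,.25,np.degrees(np.arctan2(*(a[0]-a[1])[::-1])))
E
```

```text
[(array([603.7,  95.5]), np.int32(4737)), (array([276.3, 140.9]), np.int32(971)), (array([619. , 300.9]), np.int32(1026)), (array([ 49.6, 285.5]), np.int32(715))] [(array([ 53.8, 194. ]), np.int32(846)), (array([239.6, 197.8]), np.int32(153)), (array([231.8, 230.1]), np.int32(578))]
[[0.49745337 0.22935563]
 [0.40715623 0.24228289]
 [0.45474552 0.23692273]] -8.147304510677865
[0.45838049 0.23588305]
mark [[0.46682859 0.01596591]]
clock 3.5 tcp [0.4589 0.1853 0.3026] xaxis-yaw 21.2 tilt 0.07 q7 -1.76  d_tool(mm) [ 17.8 -47.4  52.6] turn [  29.3 -150.7]
```

>>> drive_tool:
  commands:
    - [[1,0.018,-0.055,0.02,0],[1,0,0,0,10],[1,0,0,0,10],[1,0,0,0,9],[1,0,0,0,0],[1,0,0,0,0],[1,0,0,0,0],[1,0,0,0,0]]

```text
clock: 4.5
tool_pos: [0.4559, 0.2439, 0.2827]
tcp_rot: [-3.134, 0.212, 0.0]
ft_force: [-0.5, -0.4, 0.2]
width: 0.088
grip_force: 0.0
```

```bash
cat >> h.py <<'E'
def near(bl,p): return min(bl,key=lambda b:np.hypot(*(b[0]-p)))[0]
def stand(c,guess):
    g=np.array(guess); P=pix(c,[[g[0]+.045,g[1]-.005,.026],[g[0]-.045,g[1]+.005,.026]])
    o,w=near(blobs(c,"orange"),P[0]),near(blobs(c,"white"),P[1])
    a=world(c,[o,w],.026); return np.round(a.mean(0),4),round(float(np.degrees(np.arctan2(*(a[0]-a[1])[::-1]))),1)
E
python3 - <<'E'
from h import *
go(0.455,.24,.25,-8)
c=cam("wrist"); cv2.imwrite("pics/w2.png",c[0])
p,y=stand(c,(.455,.243)); print(p,y); go(*p,.25,y)
print(pix(c,[[*p,.084]]))
go(*p,.25,y)
E
```

```text
clock 4.5 tcp [0.4559 0.2439 0.2827] xaxis-yaw -7.7 tilt 0.00 q7 -2.23  d_tool(mm) [-0.4  4.  32.7] turn [   0.3 -179.7]
[0.4519 0.2441] -7.4
clock 4.5 tcp [0.4559 0.244  0.2827] xaxis-yaw -7.7 tilt 0.00 q7 -2.23  d_tool(mm) [-4.   0.4 32.7] turn [ -0.3 179.7]
[[316.15155965 230.7226105 ]]
clock 4.5 tcp [0.4559 0.244  0.2827] xaxis-yaw -7.7 tilt 0.00 q7 -2.23  d_tool(mm) [-4.   0.4 32.7] turn [ -0.3 179.7]
```

View pics/w2.png

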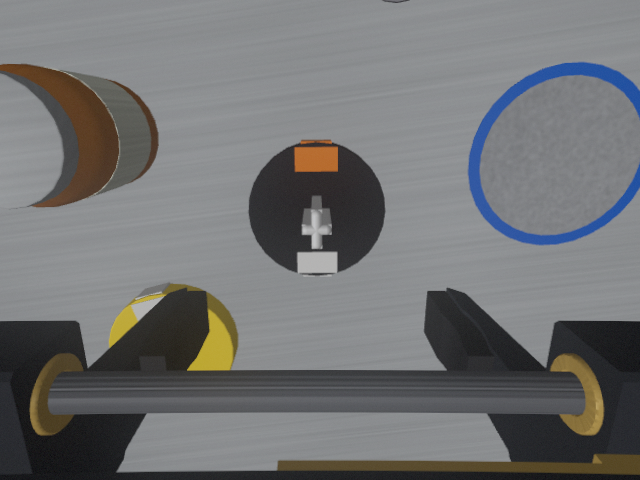

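>>> drive_tool:
  commands:
    - [[1,-0.004,0,0.046,0],[1,0,0,0.046,0],[1,0,0,0.046,0],[1,0,0,0.046,0],[1,0,0,0,0],[1,0,0,0,0],[0,0,0,0,0],[0,0,0,0,0],[0,0,0,0,0],[0,0,0,0,0],[0,0,0,0,0],[0,0,0,0,0],[0,0,0,0,0],[0,0,0,0,0]]
  squeeze: 25

```text
clock: 6.3
tool_pos: [0.4518, 0.2446, 0.0986]
tcp_rot: [3.134, -0.212, -0.0]
ft_force: [0.7, -0.6, -1.0]
width: 0.0215
grip_force: 25.0
```

Run:
```python
from h import *
print(observe()["ft_force"],observe()["width"])
c=cam("top"); k=np.argwhere(mask(c[0],"blue"))[:,::-1]
k=k[(k[:,0]>260)&(k[:,0]<350)&(k[:,1]>220)&(k[:,1]<305)]
print("mark",cv2.minEnclosingCircle((world(c,k,0)*1000).astype(np.float32)))
go(.4655,.0215,.098,0)
```

```text
[ 0.67956678 -0.63192617 -0.9908786 ] 0.02149602953923773
mark ((464.78375244140625, 25.518272399902344), 78.08678436279297)
clock 6.3 tcp [0.4518 0.2446 0.0986] xaxis-yaw -7.8 tilt 0.01 q7 -2.22  d_tool(mm) [ 43.6 219.2   0.7] turn [ -7.8 172.2]
```

>>> drive_tool:
  commands:
    - [[0,0.0043,0.0218,0,0],[0,0.0043,0.0218,0,0],[0,0.0043,0.0218,0,0],[0,0.0043,0.0218,0,0],[0,0.0043,0.0218,0,0],[0,0.0043,0.0218,0,0],[0,0.0043,0.0218,0,0],[0,0.0043,0.0218,0,0],[0,0.0043,0.0218,0,0],[0,0.0043,0.0218,0,0],[0,0,0,0,0],[0,0,0,0,0],[0,0,0,0,0]]

```text
clock: 7.98
tool_pos: [0.4649, 0.0235, 0.0986]
tcp_rot: [3.134, -0.211, -0.0]
ft_force: [0.3, -2.1, -2.8]
width: 0.0215
grip_force: 25.0
```

Run:
```python
from h import *
print(observe()["ft_force"],observe()["width"]); go(.465,.023,.25,-7.7)
c=cam("top"); cv2.imwrite("pics/t2.png",cv2.resize(c[0][150:310,180:480],None,fx=2.6,fy=2.6))
for z in (.009,): print(plates(c,"orange"))
for th in (110,120,140,150): 
    h,s,v=cv2.split(cv2.cvtColor(c[0],cv2.COLOR_BGR2HSV)); print(th,[x.tolist() for x in cv2.connectedComponentsWithStats(((v>th)&(s<60)).astype(np.uint8))[2] if 200<x[4]<900])
```

```text
[ 0.26100701 -2.12190459 -2.77317472] 0.021478527498552644
clock 8.0 tcp [0.4649 0.0235 0.0986] xaxis-yaw -7.7 tilt 0.02 q7 -1.98  d_tool(mm) [ 1.000e-01  5.000e-01 -1.514e+02] turn [ -0. 180.]
[[np.float64(0.4555), np.float64(-0.3026), 1.2, 97, 43], [np.float64(0.4689), np.float64(-0.1588), -12.8, 98, 42], [np.float64(0.6344), np.float64(-0.0172), -8.5, 99, 42]]
110 [[85, 0, 49, 26, 543], [101, 24, 36, 30, 376]]
120 [[265, 5, 26, 24, 342], [579, 284, 19, 21, 312], [586, 312, 20, 21, 319], [582, 340, 19, 20, 316]]
140 [[50, 136, 42, 42, 360], [364, 175, 26, 40, 573], [417, 176, 24, 40, 570], [580, 285, 18, 19, 274], [587, 312, 18, 20, 277], [582, 340, 19, 20, 284]]
150 [[50, 137, 39, 40, 218], [364, 176, 25, 39, 492], [418, 176, 22, 39, 496], [580, 286, 17, 18, 251], [587, 313, 17, 19, 256], [583, 341, 17, 19, 258]]
```

View pics/t2.png

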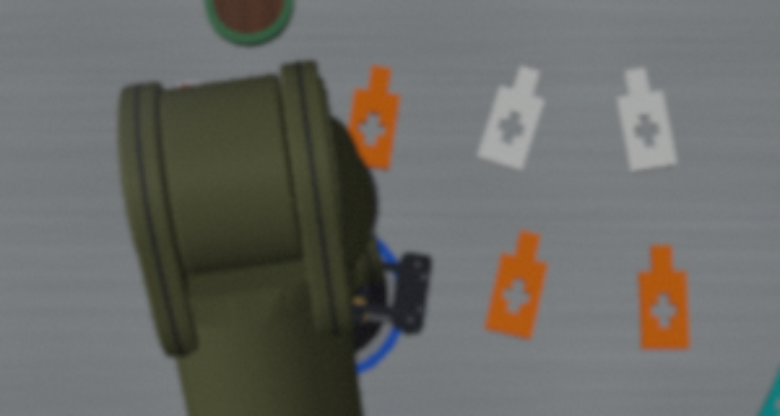

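>>> drive_tool:
  commands:
    - [[1,0,0,0,0],[1,0,0,0,0],[1,0,0,0,0],[1,0,0,0,0],[1,0,0,0,-10],[1,0,0,0,-10],[1,0,0,0,-10],[1,0,0,0,-10],[1,0,0,0,-10],[1,0,0,0,-10],[1,0,0,0,-10],[1,0,0,0,-10],[1,0,0,0,-10],[0,0,0,0,0],[0,0,0,0,0],[0,0,0,0,0],[0,0,0,0,0],[0,0,0,0,0],[0,0,0,0,0],[0,0,0,0,0]]
  squeeze: 20

```text
clock: 10.52
tool_pos: [0.4649, 0.0229, 0.0987]
tcp_rot: [-2.366, -2.066, 0.0]
ft_force: [-0.3, 0.6, 1.1]
width: 0.0295
grip_force: 20.0
```

Run:
```python
from h import *
print(observe()["ft_force"],observe()["width"],observe()["grip_force"]); go(.465,.023,.25,-7.7)
```

```text
[-0.34992001  0.57007535  1.06367874] 0.02946369261720957 19.994417060661362
clock 10.5 tcp [0.4649 0.0229 0.0987] xaxis-yaw 82.2 tilt 0.02 q7 -1.17  d_tool(mm) [ 1.000e-01  1.000e-01 -1.513e+02] turn [ 89.9 -90.1]
```

>>> drive_tool:
  commands:
    - [[1,0,0,0,0],[1,0,0,0,0],[1,0,0,0,0],[1,0,0,-0.05,0],[1,0,0,-0.05,0],[1,0,0,-0.05,0],[1,0,0,-0.034,10],[1,0,0,0,10],[1,0,0,0,10],[1,0,0,0,10],[1,0,0,0,10],[1,0,0,0,10],[1,0,0,0,10],[1,0,0,0,10],[1,0,0,0,10],[1,0,0,0,0],[1,0,0,0,0],[1,0,0,0,0]]

```text
clock: 12.78
tool_pos: [0.465, 0.0229, 0.2827]
tcp_rot: [-3.134, 0.21, 0.0]
ft_force: [0.5, 0.3, -0.4]
width: 0.0877
grip_force: 0.0
```

```bash
sed -i 's/"white":(s<45)&(v>175)/"white":(s<60)\&(v>wt)/; s/^def mask(f,col):/wt=175\ndef mask(f,col):/' h.py
python3 - <<'E'
from h import *
c=cam("wrist"); cv2.imwrite("pics/w3.png",c[0])
print(stand(c,(.465,.023)), pix(c,[[.4649,.0232,.084],[.4649,.0232,0]]))
k=np.argwhere(mask(c[0],"blue"))[:,::-1]; e=cv2.fitEllipse(k[cv2.convexHull(k.astype(np.int32),returnPoints=False)[:,0]].astype(np.float32)); print(e,world(c,[e[0]],0)); w=world(c,k,0); print(cv2.minEnclosingCircle((w*1000).astype(np.float32)))
import h; h.wt=140
t=cam("top"); print(plates(t,"white"),plates(t,"orange"))
go(.6345,-.0175,.25,-8)
E
```

```text
(array([0.4653, 0.0232]), -7.4) [[315.21161677 225.6548279 ]
 [315.43730911 201.98234405]]
((314.8555908203125, 197.10018920898438), (167.8257598876953, 170.799072265625), 91.73765563964844) [[0.46953801 0.02311477]]
((464.5409851074219, 23.71413803100586), 79.554931640625)
[[np.float64(0.6357), np.float64(-0.2907), 9.6, 103, 49], [np.float64(0.637), np.float64(-0.1557), -18.5, 104, 49]] [[np.float64(0.4556), np.float64(-0.3026), 1.2, 97, 43], [np.float64(0.469), np.float64(-0.1587), -13.5, 98, 42], [np.float64(0.6591), np.float64(-0.0216), -158.8, 95, 44]]
clock 12.9 tcp [0.465  0.0228 0.2827] xaxis-yaw -7.7 tilt 0.01 q7 -2.02  d_tool(mm) [173.4  17.2  32.7] turn [   0.3 -179.7]
```

View pics/w3.png

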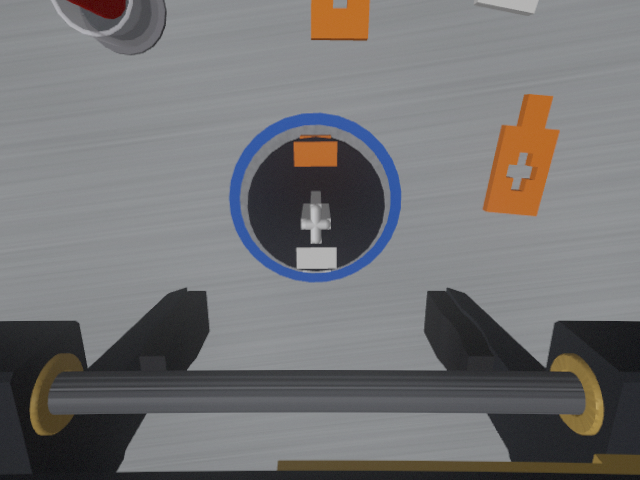

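>>> drive_tool:
  commands:
    - [[1,0.0071,0.0449,0.0125,0],[1,0.0071,0.0449,0.0125,0],[1,0.0071,0.0449,0.0125,0],[1,0.0071,0.0449,0.0125,0],[1,0,0,0,5.5],[1,0,0,0,0],[1,0,0,0,0],[1,0,0,0,0]]

```text
clock: 13.88
tool_pos: [0.4692, -0.1582, 0.2329]
tcp_rot: [-3.121, 0.359, -0.001]
ft_force: [-0.4, 0.6, 0.2]
width: 0.0881
grip_force: 0.0
```

```bash
cat >> h.py <<'E'
def look(col,w=175):
    global wt
    wt=w; c=cam("wrist"); o=observe()["tool_pos"]
    P=sorted(plates(c,col),key=lambda p:np.hypot(p[0]-o[0],p[1]-o[1])); print(P)
    if P: go(P[0][0],P[0][1],.066,P[0][2])
    return c
E
python3 - <<'E'
from h import *
c=look("orange"); cv2.imwrite("pics/w4.png",c[0])
E
```

```text
[[np.float64(0.469), np.float64(-0.1606), -13.2, 100, 45], [np.float64(0.4561), np.float64(-0.3034), 0.8, 101, 48]]
clock 13.9 tcp [ 0.4691 -0.1583  0.2329] xaxis-yaw -13.1 tilt 0.02 q7 -1.77  d_tool(mm) [  0.3   2.3 166.9] turn [ 1.000e-01 -1.799e+02]
```

View pics/w4.png

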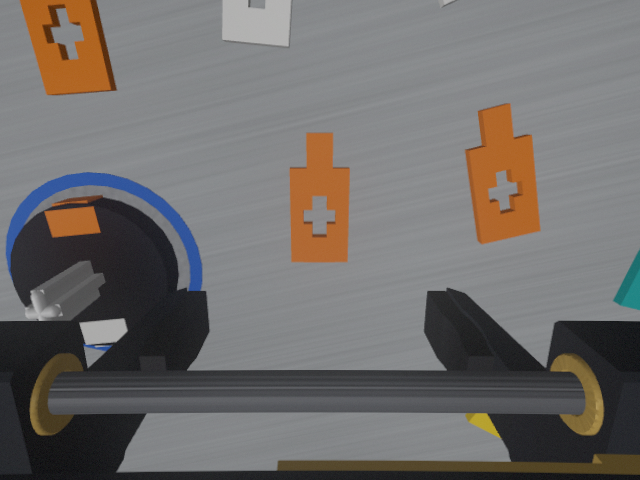

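>>> drive_tool:
  commands:
    - [[1,0,0.0023,0.05,0],[1,0,0,0.05,0],[1,0,0,0.05,0],[1,0,0,0.0165,0],[1,0,0,0,0],[1,0,0,0,0],[0,0,0,0,0],[0,0,0,0,0],[0,0,0,0,0],[0,0,0,0,0],[0,0,0,0,0],[0,0,0,0,0],[0,0,0,-0.05,0],[0,0,0,-0.06,0],[0,0,0,0,0],[0,0,0,0,0]]
  squeeze: 20

```text
clock: 15.92
tool_pos: [0.4681, -0.1612, 0.176]
tcp_rot: [3.12, -0.363, -0.001]
ft_force: [0.0, -0.1, -0.3]
width: 0.0453
grip_force: 20.0
```

```bash
cat >> h.py <<'E'
SX,SY,SYAW=.4649,.0231,-7.7
def held(col,w=175,flip=0,view=None):
    """pose of the held plate in the tool, and the move that brings it over the post"""
    global wt
    wt=w; o,R=tool(); c=cam("wrist"); z=o["tool_pos"][2]-.066+.009
    P=sorted(plates(c,col,z),key=lambda p:np.hypot(p[0]-o["tool_pos"][0],p[1]-o["tool_pos"][1]))[0]
    d=R[:2,:2].T@(np.array(P[:2])-o["tool_pos"][:2]); yaw=np.degrees(np.arctan2(R[1,0],R[0,0]))
    print("held",P,"in tool mm",np.round(d*1000,1),"dyaw",round((P[2]-yaw+180)%360-180,1),"width",o["width"],o["grip_force"],o["ft_force"])
    a=np.radians(SYAW+180*flip); off=d[0]*np.array([np.cos(a),np.sin(a)])
    go(SX-off[0],SY-off[1],.17,SYAW)
    if view: cv2.imwrite(view,c[0])
E
python3 - <<'E'
from h import *
held("orange")
E
```

```text
held [np.float64(0.4762), np.float64(-0.1634), -13.2, 86, 46] in tool mm [8.4 0.3] dyaw 0.1 width 0.0453277430628105 19.99795228242874 [ 0.00713195 -0.07611167 -0.25905271]
clock 16.0 tcp [ 0.4677 -0.161   0.1753] xaxis-yaw -13.3 tilt 0.11 q7 -1.82  d_tool(mm) [ -53.3 -177.8    5.4] turn [ -5.6 174.4]
```

>>> drive_tool:
  commands:
    - [[0,-0.0114,-0.0446,0,0],[0,-0.0114,-0.0446,0,0],[0,-0.0114,-0.0446,0,0],[0,-0.0113,-0.0446,0,0],[0,0,0,0,-5.6],[0,0,0,0,0],[0,0,0,0,0],[0,0,0,0,0],[0,0,0,0,0]]

```text
clock: 17.1
tool_pos: [0.465, 0.0224, 0.1761]
tcp_rot: [3.134, -0.212, -0.0]
ft_force: [0.2, 0.3, -0.7]
width: 0.0455
grip_force: 20.0
```

```bash
python3 - <<'E'
import re
s=open('h.py').read()
s=s.replace('''yaw=np.degrees(np.arctan2(R[1,0],R[0,0]))
    print("held"''','''yaw=np.degrees(np.arctan2(R[1,0],R[0,0])); sg=np.sign(np.cos(np.radians(P[2]-yaw)))
    d[0]+=sg*(.013+P[3]/2000-.064+.0005)
    print("held"''').replace("round(a/10),round(b/10)","round(a/10,1),round(b/10,1)")
open('h.py','w').write(s)
E
python3 - <<'E'
from h import *
held("orange",view="pics/w5.png")
E
```

```text
held [np.float64(0.4735), np.float64(0.0208), -7.8, 86.4, 45.9] in tool mm [1.3 0.4] dyaw -0.1 width 0.04546314659243128 19.997954964637756 [ 0.1855869   0.31625922 -0.74418389]
clock 17.1 tcp [0.4651 0.0225 0.1762] xaxis-yaw -7.7 tilt 0.01 q7 -2.04  d_tool(mm) [-1.6 -0.6  6.2] turn [ -0. 180.]
```

View pics/w5.png

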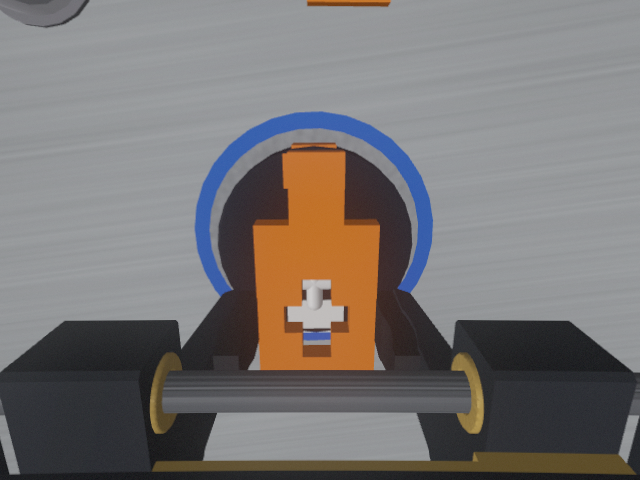

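Run:
```python
from h import *
o,R=tool(); c=cam("wrist"); z=o["tool_pos"][2]-.064+.0065
P=[np.r_[o["tool_pos"][:2]+R[:2,0]*x,z] for x in (-.01675,-.00575,0,.00575,.01675,.064)]
print(np.round(pix(c,P),1))
r=cv2.cvtColor(c[0],cv2.COLOR_BGR2HSV); print("rows",[(i,int(r[i,316,1])) for i in range(276,352,2)])
print("col 298", [(i,int(r[i,296,1])) for i in range(296,334,2)])
go(SX,SY,.1,-7.7)
```

```text
[[315.1 357.8]
 [315.1 333.5]
 [315.1 320.4]
 [315.1 307. ]
 [315.  280.6]
 [314.8 153.2]]
rows [(276, 195), (278, 195), (280, 32), (282, 6), (284, 4), (286, 6), (288, 6), (290, 6), (292, 6), (294, 6), (296, 6), (298, 4), (300, 4), (302, 6), (304, 6), (306, 4), (308, 6), (310, 7), (312, 5), (314, 5), (316, 5), (318, 7), (320, 5), (322, 5), (324, 5), (326, 4), (328, 19), (330, 83), (332, 109), (334, 143), (336, 141), (338, 143), (340, 62), (342, 5), (344, 10), (346, 171), (348, 170), (350, 176)]
col 298 [(296, 190), (298, 189), (300, 188), (302, 188), (304, 190), (306, 70), (308, 5), (310, 7), (312, 5), (314, 5), (316, 5), (318, 5), (320, 7), (322, 171), (324, 165), (326, 168), (328, 169), (330, 171), (332, 178)]
clock 17.2 tcp [0.4651 0.0226 0.1762] xaxis-yaw -7.7 tilt 0.01 q7 -2.04  d_tool(mm) [-0.2 -0.5 76.2] turn [ -0. 180.]
```

>>> drive_tool:
  commands:
    - [[0,-0.0003,-0.0005,0.012,0],[0,0,0,0.008,0],[0,0,0,0.008,0],[0,0,0,0.008,0],[0,0,0,0,0],[0,0,0,0,0]]

```text
clock: 17.95
tool_pos: [0.4649, 0.0235, 0.1402]
tcp_rot: [3.135, -0.21, 0.0]
ft_force: [0.9, -0.6, -0.2]
width: 0.0453
grip_force: 20.0
```

Engaged with no force. Continue down, release near the base, back off.

>>> drive_tool:
  commands:
    - [[0,0,0,0.01,0],[0,0,0,0.01,0],[0,0,0,0.01,0],[0,0,0,0.01,0],[0,0,0,0.007,0],[0,0,0,0,0],[0,0,0,0,0]]

```text
clock: 18.82
tool_pos: [0.4648, 0.0234, 0.0932]
tcp_rot: [3.135, -0.21, 0.0]
ft_force: [0.8, -0.9, -1.6]
width: 0.0458
grip_force: 20.0
```

>>> drive_tool:
  commands:
    - [[1,0,0,0,0],[1,0,0,0,0],[1,0,0,0,0],[1,0,0,0,0],[1,0,0,-0.05,0],[1,0,0,-0.05,0],[1,0,0,-0.05,0],[1,0,0,-0.01,0],[1,0,0,0,0],[1,0,0,0,0],[1,0,0,0,0]]

```text
clock: 20.2
tool_pos: [0.4642, 0.0234, 0.2519]
tcp_rot: [3.134, -0.209, -0.004]
ft_force: [-0.4, -0.6, -0.7]
width: 0.0883
grip_force: 0.0
```

```bash
cat >> h.py <<'E'
def chk(col,n,w=175,flip=0,view=None):
    "plate n on the stack, seen from above: where it is against the stand and where it should appear"
    global wt
    wt=w; c=cam("wrist"); z=.026+.009*n
    a=np.radians(SYAW+180*flip); u=np.array([np.cos(a),np.sin(a)])
    v=np.array([-u[1],u[0]])
    S=np.array([SX,SY]); q=[S+.038*u+.017*v,S+.038*u-.017*v,S+.064*u+.01*v,S+.064*u-.01*v]
    print("expect body/tab corners",np.round(pix(c,[[*p,z] for p in q])).astype(int).tolist()); print(plates(c,col,z))
    if view: cv2.imwrite(view,c[0])
    return c
E
python3 - <<'E'
from h import *
import h
chk("orange",1,view="pics/w6.png")
h.wt=140; t=cam("top"); P=plates(t,"white");print(P,plates(t,"orange"))
for p in P: go(p[0],p[1],.233,p[2])
E
```

```text
expect body/tab corners [[293, 168], [339, 168], [302, 132], [330, 132]]
[[np.float64(0.4655), np.float64(0.0228), -7.7, 100.4, 45.9]]
[[np.float64(0.6357), np.float64(-0.2906), 9.7, 102.7, 49.3], [np.float64(0.637), np.float64(-0.1557), -18.5, 103.7, 48.9]] [[np.float64(0.4556), np.float64(-0.3026), 1.2, 96.9, 42.8], [np.float64(0.6607), np.float64(-0.0214), 171.5, 98.7, 41.6]]
clock 20.3 tcp [0.4644 0.0235 0.2523] xaxis-yaw -7.6 tilt 0.12 q7 -2.02  d_tool(mm) [211.6 288.5  19. ] turn [-17.3 162.7]
clock 20.3 tcp [0.4644 0.0235 0.2523] xaxis-yaw -7.6 tilt 0.12 q7 -2.02  d_tool(mm) [194.9 154.6  19. ] turn [  10.9 -169.1]
```

View pics/w6.png

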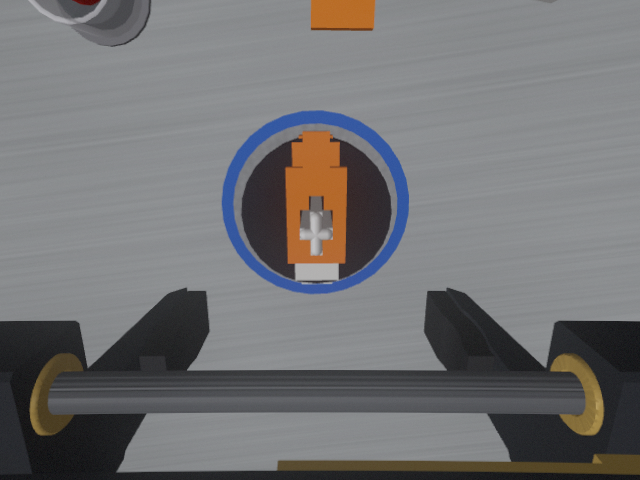

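>>> drive_tool:
  commands:
    - [[1,0.039,0.031,0.004,0],[1,0.039,0.031,0.004,0],[1,0.039,0.031,0.004,0],[1,0.039,0.031,0.004,0],[1,0.039,0.031,0.004,0],[1,0,0,0,5.5],[1,0,0,0,5.4],[1,0,0,0,0],[1,0,0,0,0],[1,0,0,0,0],[1,0,0,0,0]]

```text
clock: 21.68
tool_pos: [0.6374, -0.1561, 0.2333]
tcp_rot: [3.101, -0.506, 0.0]
ft_force: [-0.6, -0.5, -0.4]
width: 0.0879
grip_force: 0.0
```

Run:
```python
from h import *
for w in (165,190): look("white",w)
```

```text
[]
[]
```

Run:
```python
from h import *
import h
c=cam("wrist"); f=cv2.cvtColor(c[0],cv2.COLOR_BGR2HSV)
o=observe()["tool_pos"]
print(pix(c,[[o[0],o[1],.009]]), f[215,250:400:10].tolist(), f[200,250:400:10].tolist())
for t in (130,145,155):
    h.wt=t; print(t,plates(c,"white"),[cv2.contourArea(k) for k in cv2.findContours(mask(c[0],"white"),0,2)[0] if cv2.contourArea(k)>2000])
```

```text
[[315.79748859 217.1563699 ]] [[110, 6, 123], [100, 6, 124], [90, 4, 125], [102, 10, 126], [30, 2, 162], [30, 2, 161], [90, 8, 130], [100, 6, 132], [105, 8, 125], [30, 2, 162], [105, 12, 133], [100, 6, 129], [105, 8, 131], [105, 8, 132], [110, 6, 128]] [[98, 8, 127], [105, 8, 128], [110, 12, 130], [105, 8, 127], [15, 3, 161], [30, 3, 161], [0, 0, 146], [110, 6, 128], [45, 3, 162], [45, 3, 162], [102, 10, 132], [105, 8, 132], [102, 10, 129], [105, 8, 126], [105, 8, 131]]
130 [] [22740.0]
145 [[np.float64(0.6362), np.float64(-0.1571), -18.1, 101.6, 46.0], [np.float64(0.6345), np.float64(-0.2921), 9.4, 101.8, 46.6]] [6176.0, 7175.5]
155 [[np.float64(0.6362), np.float64(-0.1572), -18.1, 100.2, 45.4], [np.float64(0.6344), np.float64(-0.2922), 9.2, 100.9, 45.4]] [5997.0, 6915.0]
```

>>> drive_tool:
  commands:
    - [[1,-0.0008,0.0013,0.05,0],[1,0,0,0.05,0],[1,0,0,0.05,0],[1,0,0,0.017,0],[1,0,0,0,0],[1,0,0,0,0],[0,0,0,0,0],[0,0,0,0,0],[0,0,0,0,0],[0,0,0,0,0],[0,0,0,0,0],[0,0,0,0,0],[0,0,0,-0.05,0],[0,0,0,-0.06,0],[0,0,0,0,0],[0,0,0,0,0],[0,0,0,0,0]]
  squeeze: 20

```text
clock: 23.95
tool_pos: [0.6351, -0.1569, 0.1744]
tcp_rot: [3.101, -0.506, -0.006]
ft_force: [-0.3, 0.4, -0.6]
width: 0.0455
grip_force: 20.0
```

```bash
cat >> h.py <<'E'
def hole(dev=0):
    """x offset (mm) of the held plate from the far edge of its hole, along the picture column of the tool axis"""
    o,R=tool(); c=cam("wrist"); z=o["tool_pos"][2]-.0575
    f=cv2.GaussianBlur(c[0],(3,3),0).astype(float)
    X=np.arange(.008,.026,.0001)
    res=[]
    for yy in (-.002,0,.002):
        p=pix(c,[np.r_[o["tool_pos"][:2]+R[:2,0]*x+R[:2,1]*yy,z] for x in X])
        v=np.array([f[int(round(b)),int(round(a))] for a,b in p]); g=np.abs(v[8:]-v[:-8]).sum(1)
        res.append(round((X[4+int(np.median(np.flatnonzero(g>.9*g.max())))]-.01675)*1000,1))
    print("hole offset mm",res,"width",o["width"],o["grip_force"]); return c
E
python3 - <<'E'
from h import *
held("white",150,flip=1); hole()
E
```

```text
held [np.float64(0.6425), np.float64(-0.1597), -18.2, 85.6, 45.8] in tool mm [0.3 0.3] dyaw 0.3 width 0.04553514505687522 19.991270899772644 [-0.25937404  0.35118126 -0.58479747]
clock 24.0 tcp [ 0.6352 -0.1569  0.1744] xaxis-yaw -18.5 tilt 0.20 q7 -1.85  d_tool(mm) [-218.5 -116.5    5.1] turn [-10.8 169.2]
hole offset mm [np.float64(-0.4), np.float64(-0.4), np.float64(-0.4)] width 0.045548405881021145 19.991237819194794
```

>>> drive_tool:
  commands:
    - [[0,-0.0437,-0.0233,0,0],[0,-0.0437,-0.0233,0,0],[0,-0.0437,-0.0233,0,0],[0,-0.0437,-0.0233,0,0],[0,-0.0437,-0.0233,0,0],[0,0,0,0,-10.6],[0,0,0,0,-10.6],[0,0,0,0,-10.6],[0,0,0,0,-10.6],[0,0,0,0,-10.6],[0,0,0,0,-10.6],[0,0,0,0,-10.6],[0,0,0,0,-10.6],[0,0,0,0,-10.6],[0,0,0,0,-10.6],[0,0,0,0,-10.6],[0,0,0,0,-10.6],[0,0,0,0,-10.6],[0,0,0,0,-10.6]]

```text
clock: 26.42
tool_pos: [0.4661, 0.0228, 0.1756]
tcp_rot: [-1.323, -2.848, 0.001]
ft_force: [0.6, 1.0, -1.0]
width: 0.0457
grip_force: 20.0
```

>>> drive_tool:
  commands:
    - [[0,0,0,0,-10.6],[0,0,0,0,-10.6],[0,0,0,0,-10.6],[0,0,0,0,-10.6],[0,0,0,0,0],[0,0,0,0,0],[0,0,0,0,0],[0,0,0,0,0]]

```text
clock: 27.42
tool_pos: [0.4662, 0.0229, 0.1762]
tcp_rot: [0.214, 3.134, -0.0]
ft_force: [1.1, 0.5, -0.5]
width: 0.0455
grip_force: 20.0
```

Run:
```python
from h import *
held("white",150,flip=1); hole()
```

```text
held [np.float64(0.4585), np.float64(0.0234), 172.2, 86.7, 46.3] in tool mm [ 0.6 -0.6] dyaw -0.0 width 0.045537276399669833 19.991254806518555 [ 1.07714066  0.46335516 -0.46962283]
clock 27.5 tcp [0.4662 0.0229 0.1763] xaxis-yaw 172.2 tilt 0.02 q7 0.18  d_tool(mm) [ 0.7 -0.   6.3] turn [ 1.799e+02 -1.000e-01]
hole offset mm [np.float64(-2.3), np.float64(-1.0), np.float64(-2.9)] width 0.045877995568549566 19.99131202697754
```

>>> drive_tool:
  commands:
    - [[0,0.0009,0,0.012,0],[0,0,0,0.008,0],[0,0,0,0.008,0],[0,0,0,0.008,0],[0,0,0,0,0],[0,0,0,0,0]]

```text
clock: 28.28
tool_pos: [0.4654, 0.0231, 0.1403]
tcp_rot: [0.212, 3.134, 0.0]
ft_force: [0.5, 0.5, 0.1]
width: 0.0457
grip_force: 20.0
```

>>> drive_tool:
  commands:
    - [[0,0,0,0.01,0],[0,0,0,0.01,0],[0,0,0,0.01,0],[0,0,0,0.008,0],[0,0,0,0,0],[0,0,0,0,0],[1,0,0,0,0],[1,0,0,0,0],[1,0,0,0,0],[1,0,0,0,0],[1,0,0,-0.05,0],[1,0,0,-0.05,0],[1,0,0,-0.05,0],[1,0,0,0,0],[1,0,0,0,0],[1,0,0,0,0]]

```text
clock: 30.28
tool_pos: [0.4646, 0.0226, 0.251]
tcp_rot: [-0.212, -3.132, 0.001]
ft_force: [0.3, 0.1, -0.6]
width: 0.0883
grip_force: 0.0
```

Run:
```python
from h import *
import h
chk("white",2,150,1,"pics/w7.png")
h.wt=140; t=cam("top"); print(plates(t,"white"),plates(t,"orange"))
for p in plates(t,"orange"): go(p[0],p[1],.233,p[2])
```

```text
expect body/tab corners [[295, 171], [342, 171], [304, 134], [332, 134]]
[[np.float64(0.4661), np.float64(0.0223), 172.6, 101.9, 45.5]]
[[np.float64(0.6358), np.float64(-0.2906), 9.7, 104.4, 51.4]] []
```

View pics/w7.png

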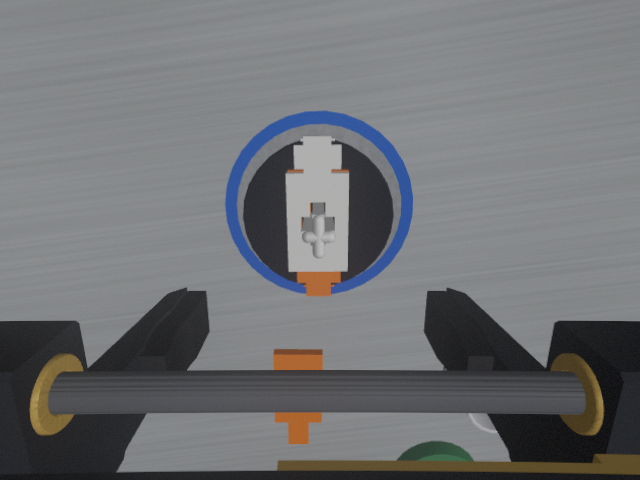

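>>> drive_tool:
  commands:
    - [[1,-0.0434,-0.0042,0.0045,0],[1,-0.0434,-0.0042,0.0045,0],[1,-0.0434,-0.0042,0.0045,0],[1,-0.0434,-0.0042,0.0045,0],[1,0,0,0,0],[1,0,0,0,0],[1,0,0,0,0],[1,0,0,0,0]]

```text
clock: 31.38
tool_pos: [0.6344, -0.0168, 0.2345]
tcp_rot: [-0.211, -3.134, 0.001]
ft_force: [0.1, 0.1, -0.4]
width: 0.0884
grip_force: 0.0
```

Run:
```python
from h import *
import h
look("orange")
h.wt=140; t=cam("top"); print(plates(t,"white"),plates(t,"orange"))
```

```text
[[np.float64(0.6342), np.float64(-0.0194), -8.3, 101.1, 44.8]]
clock 31.4 tcp [ 0.6346 -0.0169  0.2345] xaxis-yaw 172.3 tilt 0.02 q7 0.70  d_tool(mm) [ 1.000e-01 -2.400e+00  1.685e+02] turn [-179.4    0.6]
[[np.float64(0.4706), np.float64(0.0253), 172.7, 105.1, 45.7]] []
```

>>> drive_tool:
  commands:
    - [[1,0,-0.0024,0.05,0.6],[1,0,0,0.05,0],[1,0,0,0.05,0],[1,0,0,0.018,0],[1,0,0,0,0],[1,0,0,0,0],[0,0,0,0,0],[0,0,0,0,0],[0,0,0,0,0],[0,0,0,0,0],[0,0,0,0,0],[0,0,0,0,0],[0,0,0,-0.05,0],[0,0,0,-0.06,0],[0,0,0,0,0],[0,0,0,0,0],[0,0,0,0,0]]
  squeeze: 20

```text
clock: 33.6
tool_pos: [0.6338, -0.02, 0.1744]
tcp_rot: [-0.229, -3.13, 0.002]
ft_force: [-1.4, 0.2, -2.0]
width: 0.0456
grip_force: 20.0
```

Run:
```python
from h import *
c=hole(); go(SX,SY,.176,SYAW)
```

```text
hole offset mm [np.float64(0.1), np.float64(0.1), np.float64(0.1)] width 0.0455552808771431 19.998661279678345
clock 33.6 tcp [ 0.6339 -0.0198  0.1745] xaxis-yaw 171.7 tilt 0.17 q7 0.64  d_tool(mm) [173.4  18.   -1. ] turn [179.4  -0.6]
```

>>> drive_tool:
  commands:
    - [[0,0.0433,0.0045,0,0],[0,0.0433,0.0045,0,0],[0,0.0433,0.0045,0,0],[0,0.0433,0.0045,0,-0.6],[0,0,0,0,0],[0,0,0,0,0],[0,0,0,0,0],[0,0,0,0,0],[0,0,0,0,0]]

```text
clock: 34.78
tool_pos: [0.4663, 0.0234, 0.1761]
tcp_rot: [0.213, 3.134, 0.0]
ft_force: [0.0, -0.7, -0.4]
width: 0.0458
grip_force: 20.0
```

Run:
```python
from h import *
go(SX,SY,.14,SYAW)
```

```text
clock 34.8 tcp [0.4663 0.0234 0.1761] xaxis-yaw 172.2 tilt 0.02 q7 0.20  d_tool(mm) [ 1.4 -0.5 36.1] turn [ 1.799e+02 -1.000e-01]
```

>>> drive_tool:
  commands:
    - [[0,0.0013,-0.0004,0.012,0],[0,0,0,0.008,0],[0,0,0,0.008,0],[0,0,0,0.008,0],[0,0,0,0,0],[0,0,0,0,0]]

```text
clock: 35.52
tool_pos: [0.4647, 0.0234, 0.1403]
tcp_rot: [0.212, 3.134, 0.0]
ft_force: [-0.1, 0.4, -0.4]
width: 0.0455
grip_force: 20.0
```

>>> drive_tool:
  commands:
    - [[0,0,0,0.01,0],[0,0,0,0.01,0],[0,0,0,0.009,0],[0,0,0,0,0],[0,0,0,0,0],[1,0,0,0,0],[1,0,0,0,0],[1,0,0,0,0],[1,0,0,0,0],[1,0,0,-0.05,0],[1,0,0,-0.05,0],[1,0,0,-0.04,0],[1,0,0,0,0],[1,0,0,0,0],[1,0,0,0,0]]

```text
clock: 37.4
tool_pos: [0.464, 0.023, 0.25]
tcp_rot: [-0.212, -3.132, 0.001]
ft_force: [0.3, 0.7, 0.4]
width: 0.0881
grip_force: 0.0
```

Run:
```python
from h import *
import h
chk("orange",3,150,0,"pics/w8.png")
h.wt=140; t=cam("top"); print(plates(t,"white"),plates(t,"orange"))
go(.635,-.292,.233,9.3)
```

```text
expect body/tab corners [[340, 275], [295, 275], [331, 307], [305, 307]]
[[np.float64(0.4631), np.float64(0.023), -7.7, 102.8, 45.9]]
[[np.float64(0.6359), np.float64(-0.2906), 9.7, 104.3, 51.3]] []
clock 37.5 tcp [0.4641 0.0232 0.2502] xaxis-yaw 172.3 tilt 0.12 q7 0.40  d_tool(mm) [-211.8 -289.3   16.9] turn [163. -17.]
```

>>> drive_tool:
  commands:
    - [[1,-0.0303,-0.0413,0.002,0],[1,-0.0303,-0.0413,0.002,0],[1,-0.0303,-0.0413,0.002,0],[1,-0.0303,-0.0413,0.002,0],[1,-0.0303,-0.0413,0.003,0],[1,-0.0303,-0.0413,0.003,0],[1,-0.0303,-0.0413,0.003,0],[1,0,0,0,-8.5],[1,0,0,0,-8.5],[1,0,0,0,0],[1,0,0,0,0],[1,0,0,0,0],[1,0,0,0,0]]

```text
clock: 39.12
tool_pos: [0.6358, -0.2917, 0.2343]
tcp_rot: [0.253, -3.131, 0.001]
ft_force: [-0.5, -0.1, -0.2]
width: 0.0882
grip_force: 0.0
```

Run:
```python
from h import *
import h
look("white",150)
h.wt=140; t=cam("top"); print(plates(t,"white"),plates(t,"orange"))
```

```text
[[np.float64(0.6346), np.float64(-0.2924), 9.3, 101.4, 45.7]]
clock 39.2 tcp [ 0.6358 -0.2917  0.2344] xaxis-yaw -170.8 tilt 0.02 q7 1.47  d_tool(mm) [  1.3  -0.4 168.4] turn [ 1.799e+02 -1.000e-01]
[] [[np.float64(0.3998), np.float64(-0.3053), 0.1, 95.7, 43.0], [np.float64(0.4703), np.float64(0.026), -7.6, 101.4, 49.9]]
```

>>> drive_tool:
  commands:
    - [[1,0.0013,-0.0004,0.05,0],[1,0,0,0.05,0],[1,0,0,0.05,0],[1,0,0,0.018,0],[1,0,0,0,0],[1,0,0,0,0],[0,0,0,0,0],[0,0,0,0,0],[0,0,0,0,0],[0,0,0,0,0],[0,0,0,0,0],[0,0,0,0,0],[0,0,0,-0.05,0],[0,0,0,-0.06,0],[0,0,0,0,0],[0,0,0,0,0],[0,0,0,0,0]]
  squeeze: 20

```text
clock: 41.35
tool_pos: [0.6334, -0.2925, 0.1741]
tcp_rot: [0.253, -3.128, -0.001]
ft_force: [0.6, -0.0, 0.1]
width: 0.0459
grip_force: 20.0
```

Run:
```python
from h import *
c=hole(); go(SX,SY,.176,SYAW)
```

```text
hole offset mm [np.float64(-0.1), np.float64(-0.1), np.float64(-0.1)] width 0.04589416155179903 19.998498558998108
clock 41.4 tcp [ 0.6336 -0.2924  0.1742] xaxis-yaw -170.7 tilt 0.18 q7 1.43  d_tool(mm) [115.7 338.6  -1.1] turn [-163.   17.]
```

>>> drive_tool:
  commands:
    - [[0,0.0165,0.0484,0,0],[0,0.0165,0.0484,0,0],[0,0.0165,0.0484,0,0],[0,0.0165,0.0484,0,0],[0,0.0165,0.0484,0,0],[0,0.0165,0.0484,0,0],[0,0.0165,0.0484,0,0],[0,0,0,0,10.5],[0,0,0,0,10.5],[0,0,0,0,10.5],[0,0,0,0,10.5],[0,0,0,0,10.5],[0,0,0,0,10.5],[0,0,0,0,10.5],[0,0,0,0,10.5],[0,0,0,0,10.5],[0,0,0,0,10.5]]

```text
clock: 43.52
tool_pos: [0.4658, 0.0235, 0.1755]
tcp_rot: [-2.336, -2.1, 0.002]
ft_force: [0.0, 1.0, -1.2]
width: 0.046
grip_force: 20.0
```

>>> drive_tool:
  commands:
    - [[0,0,0,0,10.5],[0,0,0,0,10.5],[0,0,0,0,10.5],[0,0,0,0,10.5],[0,0,0,0,10.5],[0,0,0,0,10.5],[0,0,0,0,10.5],[0,0,0,0,10.5],[0,0,0,0,8],[0,0,0,0,0],[0,0,0,0,0],[0,0,0,0,0],[0,0,0,0,0]]

```text
clock: 45.15
tool_pos: [0.4661, 0.0234, 0.1762]
tcp_rot: [-3.134, 0.211, -0.0]
ft_force: [0.6, -0.3, -0.7]
width: 0.0456
grip_force: 20.0
```

Run:
```python
from h import *
go(SX,SY,.14,SYAW); c=hole(); cv2.imwrite("pics/w9.png",c[0])
```

```text
clock 45.1 tcp [0.4661 0.0234 0.1762] xaxis-yaw -7.7 tilt 0.00 q7 -2.04  d_tool(mm) [-1.2  0.5 36.2] turn [ -0. 180.]
hole offset mm [np.float64(-4.4), np.float64(-0.5), np.float64(0.5)] width 0.04563433071235924 19.998520016670227
```

>>> drive_tool:
  commands:
    - [[0,-0.0012,0.0004,0.012,0],[0,0,0,0.008,0],[0,0,0,0.008,0],[0,0,0,0.008,0],[0,0,0,0,0],[0,0,0,0,0]]

```text
clock: 45.95
tool_pos: [0.4649, 0.0232, 0.1402]
tcp_rot: [3.134, -0.212, 0.0]
ft_force: [-0.1, 0.1, -0.1]
width: 0.0456
grip_force: 20.0
```

>>> drive_tool:
  commands:
    - [[0,0,0,0.01,0],[0,0,0,0.01,0],[0,0,0,0,0],[0,0,0,0,0],[1,0,0,0,0],[1,0,0,0,0],[1,0,0,0,0],[1,0,0,0,0],[1,0,0,-0.05,0],[1,0,0,-0.05,0],[1,0,0,-0.03,0],[1,0,0,0,0],[1,0,0,0,0],[1,0,0,0,0]]

```text
clock: 47.7
tool_pos: [0.4642, 0.0232, 0.249]
tcp_rot: [3.134, -0.212, -0.004]
ft_force: [-0.4, 0.3, -0.1]
width: 0.0882
grip_force: 0.0
```

Run:
```python
from h import *
import h
chk("white",4,150,1,"pics/w10.png")
t=cam("top"); print(plates(t,"orange"))
go(.4,-.305,.233,0)
```

```text
expect body/tab corners [[339, 278], [292, 279], [329, 311], [302, 311]]
[[np.float64(0.4654), np.float64(0.0225), 172.3, 102.0, 45.6]]
[[np.float64(0.3998), np.float64(-0.3053), 0.1, 95.7, 43.0]]
clock 47.8 tcp [0.4644 0.0232 0.2492] xaxis-yaw -7.7 tilt 0.13 q7 -2.02  d_tool(mm) [-19.5 333.9  16.5] turn [ -7.7 172.3]
```

View pics/w10.png

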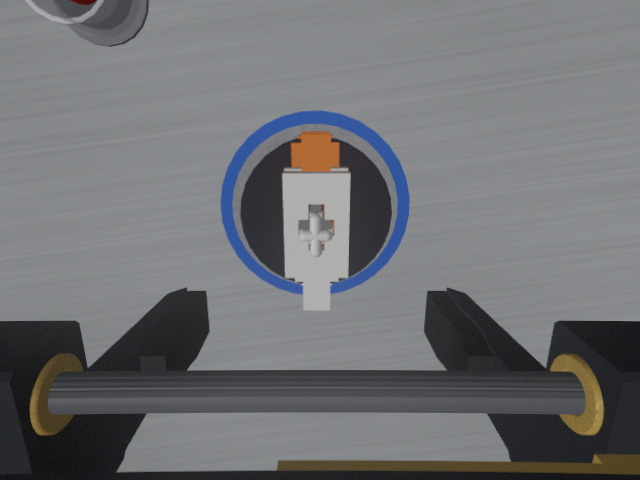

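>>> drive_tool:
  commands:
    - [[1,-0.0028,0.0477,0.0024,0],[1,-0.0028,0.0477,0.0024,0],[1,-0.0028,0.0477,0.0024,0],[1,-0.0028,0.0477,0.0024,0],[1,-0.0028,0.0477,0.0024,0],[1,-0.0028,0.0477,0.0024,0],[1,-0.0027,0.0477,0.0024,-7.7],[1,0,0,0,0],[1,0,0,0,0],[1,0,0,0,0],[1,0,0,0,0]]

```text
clock: 49.18
tool_pos: [0.4011, -0.3037, 0.2335]
tcp_rot: [-3.141, -0.002, -0.0]
ft_force: [-1.1, -0.1, 0.7]
width: 0.088
grip_force: 0.0
```

Run:
```python
from h import *
look("orange")
```

```text
[[np.float64(0.3995), np.float64(-0.3077), 1.0, 101.1, 44.9]]
clock 49.2 tcp [ 0.401  -0.3039  0.2335] xaxis-yaw 0.1 tilt 0.01 q7 -1.33  d_tool(mm) [ -1.5   3.8 167.5] turn [ -0.9 179.1]
```

>>> drive_tool:
  commands:
    - [[1,-0.0015,0.0038,0.05,-0.9],[1,0,0,0.05,0],[1,0,0,0.05,0],[1,0,0,0.0175,0],[1,0,0,0,0],[1,0,0,0,0],[0,0,0,0,0],[0,0,0,0,0],[0,0,0,0,0],[0,0,0,0,0],[0,0,0,0,0],[0,0,0,0,0],[0,0,0,-0.05,0],[0,0,0,-0.06,0],[0,0,0,0,0],[0,0,0,0,0],[0,0,0,0,0]]
  squeeze: 20

```text
clock: 51.35
tool_pos: [0.3983, -0.3083, 0.1746]
tcp_rot: [-3.14, -0.023, 0.004]
ft_force: [0.2, 0.2, -1.1]
width: 0.0458
grip_force: 20.0
```

Run:
```python
from h import *
held("orange"); c=hole(); go(SX,SY,.176,SYAW)
```

```text
held [np.float64(0.4065), np.float64(-0.3086), 0.8, 86.1, 45.9] in tool mm [0.8 0.4] dyaw -0.1 width 0.045780237228252134 19.997312128543854 [ 0.17982863  0.21559005 -1.1168739 ]
clock 51.4 tcp [ 0.3983 -0.3083  0.1746] xaxis-yaw 0.9 tilt 0.17 q7 -1.38  d_tool(mm) [  70.8 -330.5    4.9] turn [   8.6 -171.4]
hole offset mm [np.float64(-0.1), np.float64(-0.1), np.float64(-0.1)] width 0.04545396967527872 19.997429251670837
clock 51.5 tcp [ 0.3985 -0.3083  0.1746] xaxis-yaw 0.9 tilt 0.15 q7 -1.38  d_tool(mm) [  71.4 -330.4   -1.1] turn [   8.6 -171.4]
```

>>> drive_tool:
  commands:
    - [[0,0.0102,-0.0472,0,0],[0,0.0102,-0.0472,0,0],[0,0.0102,-0.0472,0,0],[0,0.0102,-0.0472,0,0],[0,0.0102,-0.0472,0,0],[0,0.0102,-0.0472,0,0],[0,0.0102,-0.0472,0,8.6],[0,0,0,0,0],[0,0,0,0,0],[0,0,0,0,0],[0,0,0,0,0],[0,0,0,0,0]]

```text
clock: 52.95
tool_pos: [0.4655, 0.0218, 0.1759]
tcp_rot: [3.134, -0.215, -0.0]
ft_force: [-0.0, 0.2, -0.6]
width: 0.0457
grip_force: 20.0
```

Run:
```python
from h import *
go(SX,SY,.14,SYAW); c=cam("wrist"); print(stand(c,(SX,SY)) if 0 else "")
```

```text
clock 53.0 tcp [0.4655 0.0218 0.1759] xaxis-yaw -7.8 tilt 0.01 q7 -1.99  d_tool(mm) [-0.7 -1.2 35.9] turn [-1.000e-01  1.799e+02]
```

>>> drive_tool:
  commands:
    - [[0,-0.0008,-0.0012,0.012,0],[0,0,0,0.008,0],[0,0,0,0.008,0],[0,0,0,0.008,0],[0,0,0,0,0],[0,0,0,0,0]]

```text
clock: 53.75
tool_pos: [0.4649, 0.0239, 0.14]
tcp_rot: [3.134, -0.212, 0.0]
ft_force: [0.1, 0.5, 0.2]
width: 0.0456
grip_force: 20.0
```

>>> drive_tool:
  commands:
    - [[0,0,0,0.011,0],[0,0,0,0,0],[0,0,0,0,0],[1,0,0,0,0],[1,0,0,0,0],[1,0,0,0,0],[1,0,0,0,0],[1,0,0,-0.05,0],[1,0,0,-0.05,0],[1,0,0,-0.02,0],[1,0,0,0,0],[1,0,0,0,0],[1,0,0,0,0]]

```text
clock: 55.38
tool_pos: [0.4643, 0.0239, 0.2478]
tcp_rot: [3.134, -0.212, -0.004]
ft_force: [0.7, -0.1, -0.1]
width: 0.0881
grip_force: 0.0
```

Run:
```python
from h import *
c=chk("orange",5,150,0,"pics/w11.png"); print(pix(c,[[SX,SY,.084]]))
s=cam("side"); print("side orange",blobs(s,"orange"))
go(.642,.150,.25,-7.7)
```

```text
expect body/tab corners [[290, 176], [343, 176], [300, 134], [332, 134]]
[[np.float64(0.4661), np.float64(0.0232), -7.5, 102.6, 46.0]]
[[316.44794884 238.00182618]]
side orange [(array([328.9, 260. ]), np.int32(809)), (array([281.6, 426.9]), np.int32(746)), (array([425.8, 425.4]), np.int32(207)), (array([284.5, 454.2]), np.int32(103))]
clock 55.5 tcp [0.4645 0.0239 0.248 ] xaxis-yaw -7.7 tilt 0.11 q7 -1.98  d_tool(mm) [ 158.9 -148.8   -2.4] turn [ -0. 180.]
```

View pics/w11.png

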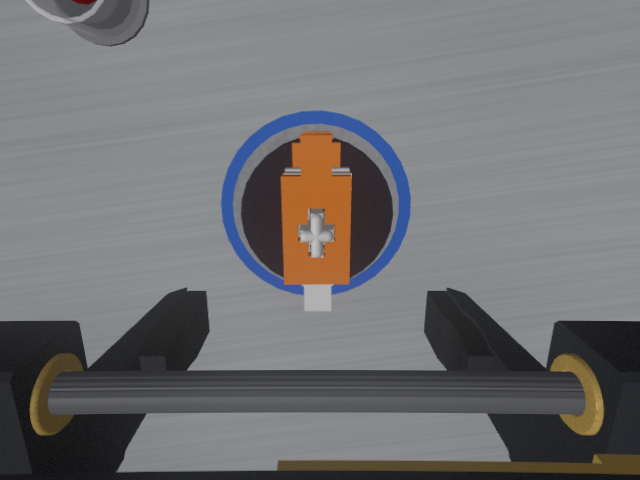

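>>> drive_tool:
  commands:
    - [[1,0.0397,-0.0372,0,0],[1,0.0397,-0.0372,0,0],[1,0.0397,-0.0372,0,0],[1,0.0397,-0.0372,0,0],[1,0,0,0,0],[1,0,0,0,0],[1,0,0,0,0],[1,0,0,0,0]]

```text
clock: 56.48
tool_pos: [0.6417, 0.1489, 0.2491]
tcp_rot: [3.134, -0.214, -0.001]
ft_force: [-1.0, -0.5, -0.9]
width: 0.0882
grip_force: 0.0
```

Run:
```python
from h import *
c=cam("wrist"); cv2.imwrite("pics/w12.png",c[0]); print(blobs(c,"red")); o,R=tool(); p=o["tool_pos"]
m=mask(c[0],"red"); k=max(cv2.findContours(m,0,2)[0],key=cv2.contourArea); print(cv2.boundingRect(k))
print(pix(c,[[p[0],p[1],.094],[p[0],p[1],.05],[p[0],p[1],0]])); go(p[0],p[1],.1,-7.7)
```

```text
[(array([304.9, 241. ]), np.int32(1257))]
(287, 206, 39, 57)
[[314.9251004  243.42444096]
 [315.06130529 225.01938631]
 [315.17488499 209.65470191]]
clock 56.5 tcp [0.6419 0.1491 0.2492] xaxis-yaw -7.8 tilt 0.03 q7 -2.07  d_tool(mm) [ 0.000e+00 -1.000e-01  1.492e+02] turn [-1.000e-01  1.799e+02]
```

View pics/w12.png

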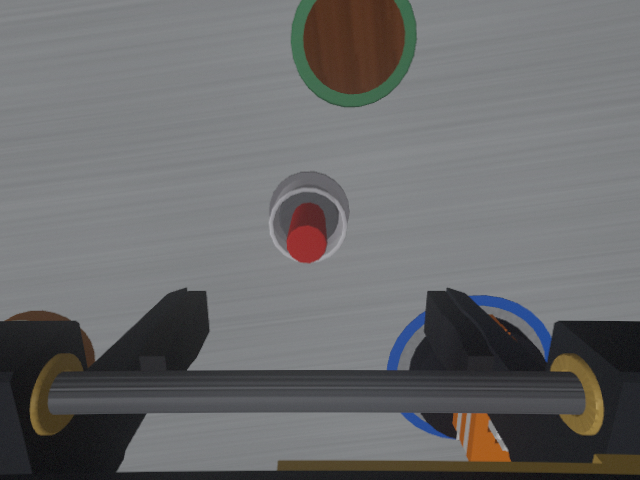

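>>> drive_tool:
  commands:
    - [[1,0,-0.0055,0.0437,0],[1,0,0,0.0437,0],[1,0,0,0.0437,0],[1,0,0,0,0],[1,0,0,0,0],[1,0,0,0,0],[0,0,0,0,0],[0,0,0,0,0],[0,0,0,0,0],[0,0,0,0,0],[0,0,0,0,0],[0,0,0,0,0],[0,0,0,0,0],[0,0,0,0,0]]
  squeeze: 15

```text
clock: 58.28
tool_pos: [0.643, 0.1553, 0.1178]
tcp_rot: [3.134, -0.212, -0.0]
ft_force: [0.2, 0.3, -0.6]
width: 0.0254
grip_force: 15.0
```

Run:
```python
from h import *
go(SX,SY,.24,SYAW); o=observe(); print(o["width"],o["grip_force"],o["ft_force"])
```

```text
clock 58.3 tcp [0.643  0.1553 0.1178] xaxis-yaw -7.8 tilt 0.01 q7 -2.09  d_tool(mm) [-158.7  155.1 -122.2] turn [-1.000e-01  1.799e+02]
0.025395480518414556 14.994513848796487 [ 0.1905804   0.28387985 -0.59892013]
```

>>> drive_tool:
  commands:
    - [[0,0,0,0,0],[0,0,0,0,0],[0,0,0,-0.008,0],[0,0,0,-0.008,0],[0,0,0,-0.01,0],[0,0,0,-0.01,0],[0,0,0,-0.012,0],[0,0,0,-0.012,0],[0,0,0,-0.012,0],[0,0,0,-0.016,0],[0,0,0,-0.016,0],[0,0,0,-0.016,0],[0,0,0,0,0],[0,0,0,0,0],[0,0,0,0,0]]
  squeeze: 25

```text
clock: 60.15
tool_pos: [0.6426, 0.1553, 0.237]
tcp_rot: [3.134, -0.212, -0.002]
ft_force: [-0.5, -0.8, -1.3]
width: 0.0254
grip_force: 25.0
```

Run:
```python
from h import *
c=cam("wrist"); o,R=tool(); p=o["tool_pos"]; go(SX,SY,.2378,SYAW)
m=mask(c[0],"red"); k=max(cv2.findContours(m,0,2)[0],key=cv2.contourArea); print("red",cv2.boundingRect(k))
z0=p[2]-.1138
# expected skirt outline / handle if centred on the tool axis
a=np.linspace(0,2*np.pi,60); f=lambda r,z:np.round(pix(c,[[p[0]+r*np.cos(t),p[1]+r*np.sin(t),z] for t in a])).astype(int)
v=c[0].copy()
for r,z in ((.024,z0+.02),(.013,z0+.09)): cv2.polylines(v,[f(r,z)],True,(0,255,0),1); print(f(r,z).min(0),f(r,z).max(0))
cv2.imwrite("pics/w13.png",v)
```

```text
clock 60.2 tcp [0.6427 0.1553 0.237 ] xaxis-yaw -7.8 tilt 0.08 q7 -2.08  d_tool(mm) [-158.3  155.    -0.4] turn [-1.000e-01  1.799e+02]
red (276, 262, 81, 108)
[265 234] [365 327]
[272 336] [357 409]
```

View pics/w13.png

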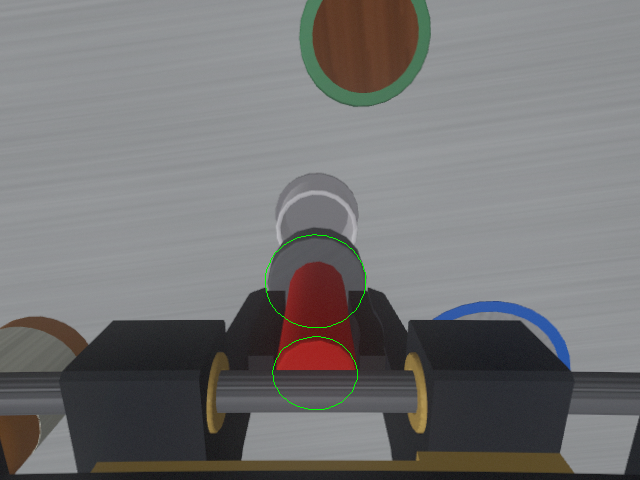

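Run:
```python
from h import *
c=cam("wrist"); o,R=tool(); p=o["tool_pos"]; z0=p[2]-.1138
for dx in (-.004,-.002,0,.002):
    q=[np.r_[p[:2]+R[:2,0]*(x+dx),z] for x,z in ((.013,z0+.02),(.024,z0+.02),(.024,z0))]
    print(dx,np.round(pix(c,q)[:,1],1))
g=c[0][:,316].astype(int); print([(i,g[i].tolist()) for i in range(218,272,2)])
```

```text
-0.004 [265.1 242.8 230.9]
-0.002 [261.1 238.7 227.1]
0 [257.1 234.5 223.3]
0.002 [253.  230.3 219.5]
[(218, [120, 116, 117]), (220, [119, 115, 114]), (222, [119, 116, 115]), (224, [119, 114, 115]), (226, [119, 115, 116]), (228, [61, 58, 57]), (230, [62, 59, 59]), (232, [63, 61, 59]), (234, [63, 62, 61]), (236, [63, 61, 61]), (238, [79, 76, 74]), (240, [94, 89, 88]), (242, [92, 86, 86]), (244, [93, 89, 88]), (246, [95, 90, 91]), (248, [92, 89, 88]), (250, [94, 89, 90]), (252, [92, 88, 88]), (254, [90, 86, 86]), (256, [94, 88, 88]), (258, [92, 88, 89]), (260, [92, 87, 88]), (262, [42, 43, 97]), (264, [36, 37, 97]), (266, [37, 38, 98]), (268, [39, 38, 98]), (270, [35, 34, 97])]
```

>>> drive_tool:
  commands:
    - [[0,-0.0312,0.031,0,0],[0,-0.0313,0.031,0,0],[0,-0.0313,0.031,0,0],[0,-0.0313,0.031,0,0],[0,-0.0312,0.031,0,0],[0,0,0,0,0],[0,0,0,0,0],[0,0,0,0,0],[0,0,0,0,0]]

```text
clock: 61.38
tool_pos: [0.468, 0.0236, 0.2377]
tcp_rot: [-3.134, 0.211, -0.001]
ft_force: [-0.7, -0.5, -0.9]
width: 0.0253
grip_force: 25.0
```

Run:
```python
from h import *
go(SX,SY,.1858,SYAW)
c=cam("wrist"); o,R=tool(); p=o["tool_pos"]; z0=p[2]-.1138
q=[np.r_[p[:2]+R[:2,0]*(x-.002),z] for x,z in ((.013,z0+.02),(.024,z0+.02),(.024,z0))]
print(np.round(pix(c,q)[:,1],1)); g=c[0][:,316].astype(int); print([(i,g[i].tolist()) for i in range(218,272,2)])
h=snapshot("top")["frame"]; t=cam("top"); w=blobs(t,"blue"); print(spot_in("top","holder"))
```

```text
clock 61.4 tcp [0.468  0.0236 0.2377] xaxis-yaw -7.7 tilt 0.04 q7 -1.98  d_tool(mm) [-3.   0.9 51.9] turn [   0. -180.]
[261.9 239.5 228. ]
[(218, [89, 117, 165]), (220, [115, 115, 122]), (222, [114, 115, 122]), (224, [127, 129, 132]), (226, [170, 170, 173]), (228, [81, 81, 90]), (230, [55, 53, 68]), (232, [58, 61, 70]), (234, [53, 54, 66]), (236, [57, 58, 70]), (238, [76, 74, 82]), (240, [96, 94, 98]), (242, [98, 94, 99]), (244, [95, 91, 97]), (246, [97, 94, 97]), (248, [97, 94, 99]), (250, [99, 94, 99]), (252, [98, 94, 97]), (254, [98, 93, 98]), (256, [97, 93, 97]), (258, [96, 92, 96]), (260, [98, 94, 96]), (262, [51, 50, 104]), (264, [33, 37, 109]), (266, [34, 35, 109]), (268, [29, 31, 106]), (270, [33, 34, 108])]
[{'bbox': [243.9, 181.5, 269.9, 211.2], 'score': 0.85}]
```

>>> drive_tool:
  commands:
    - [[0,-0.0011,0.0007,0.017,0],[0,0,0,0.017,0],[0,0,0,0,0],[0,0,0,0,0],[0,0,0,0.003,0],[0,0,0,0.003,0],[0,0,0,0.003,0],[0,0,0,0,0]]

```text
clock: 62.58
tool_pos: [0.466, 0.0223, 0.1946]
tcp_rot: [3.134, -0.212, -0.001]
ft_force: [-0.1, -0.1, -0.9]
width: 0.0253
grip_force: 25.0
```

>>> drive_tool:
  commands:
    - [[0,0,0,0.004,0],[0,0,0,0.004,0],[0,0,0,0.001,0],[0,0,0,0,0],[0,0,0,0,0]]

```text
clock: 63.2
tool_pos: [0.4661, 0.0224, 0.1859]
tcp_rot: [3.134, -0.212, 0.0]
ft_force: [-0.8, 0.2, -1.6]
width: 0.0255
grip_force: 25.0
```

Release and rise, then check.

>>> drive_tool:
  commands:
    - [[0,0,0,0.001,0],[0,0,0,0,0],[1,0,0,0,0],[1,0,0,0,0],[1,0,0,0,0],[1,0,0,0,0],[1,0,0,-0.03,0],[1,0,0,-0.05,0],[1,0,0,-0.05,0],[1,0.05,0,0,0],[1,0.05,0,0,0],[1,0,-0.06,0,0],[1,0,-0.06,0,0],[1,0,-0.06,0,0],[1,0,-0.06,0,0],[1,0,0,0,0],[1,0,0,0,0]]

```text
clock: 65.32
tool_pos: [0.5974, 0.2458, 0.3143]
tcp_rot: [3.133, -0.213, -0.001]
ft_force: [0.0, -0.6, 0.0]
width: 0.0882
grip_force: 0.0
```

Run:
```python
from h import *
s=cam("side"); o=observe(); print(o["tool_pos"],o["clock"])
S=[[SX,SY,0],[SX,SY,.072],[SX,SY,.092],[SX,SY,.162]]; P=pix(s,S); print(np.round(P))
v=s[0].copy()
v=v[150:350,200:440]; cv2.imwrite("pics/s_end.png",cv2.resize(v,None,fx=3,fy=3,interpolation=cv2.INTER_CUBIC))
print(blobs(s,"red",30), spot_in("side","cap"), spot_in("side","holder"))
```

```text
[0.5976757  0.24464861 0.31448696] 65.375
[[334. 275.]
 [334. 254.]
 [335. 247.]
 [335. 224.]]
[(array([313.4, 133.5]), np.int32(947)), (array([273.3, 126.5]), np.int32(159)), (array([336. , 235.7]), np.int32(314))] [{'bbox': [324.3, 220.7, 345.3, 261.4], 'score': 0.75}] [{'bbox': [236.3, 293.4, 268.5, 331.4], 'score': 0.59}]
```

View pics/s_end.png

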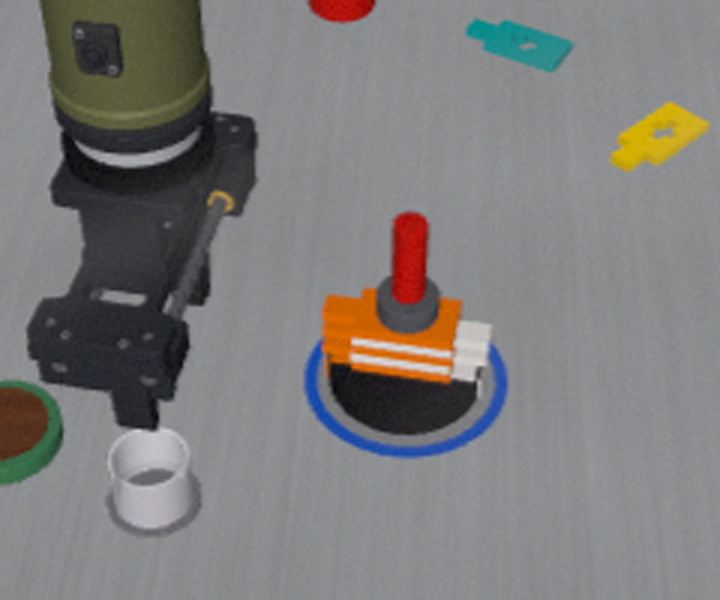

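The side picture shows the cap upright and home on the five-plate stack: the handle top is at about pixel (336, 222) against a predicted (335, 224). The stand is inside the blue ring and the holder is upright at about (252, 312).

```bash
python3 -c "
from bench import *
print(job_done())"
```

```text
the job is handed in; nothing more can be done
None
```

I handed the job in at about 65 s of robot time. The stand was slid inside the mark, all five plates are stacked (orange, white, orange, white, orange) with their tabs over the matching patches, and the cap is home on the post. The holder is upright in its place, and I never touched the jar, wash bottle or dish.

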